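# Slide the glass container home and latch the bar across it

### The job

Slide the glass meal container fully home against the back of its bay, gently. Then turn the bar latch by its upright grip, up over its cam and on until it drops into the low notch, so that the bar stays across the container's front; once it has dropped do not force it any further against its stop. Leave everything else on the shelf where it is and let go.

Things in the scene. Friction and masses are not known exactly. Their poses are not given: they have to be found in the camera images.
- rack: White bay fixed to the shelf: two guide rails 30 mm high, 140 mm apart inside, and a back stop 58 mm high. Origin: on the shelf, mid front edge of the bay, where the rails begin; x points into the bay (sliding direction), y to the latch side, z up. Inner face of the back stop at x = 102 mm. The latch post stands at x = -55, y = 116 mm on a white foot, radius 41 mm.
- box: Glass meal container, red clip-on lid, loose, 0.35 to 0.7 kg: 102 mm along x, 132 mm along y, 64 mm high. Origin: centre of underside. Starts in the bay, lined up, sticking 45 to 72 mm out of its front; slides along the bay's x with 2 to 5 N of friction. Home: back on the stop, front at the bay's front edge, origin at the bay's x = 51 mm. Over 25 N on the stop may chip the glass.
- bar: The latch's steel bar, 16 mm wide, 10 mm thick, about 124 mm long, with a black upright grip at its end. Origin: on the post's axis, at shelf height when the bar is in the notch; the bar points along its own -x, underside 42 mm and top 52 mm above the origin. A spring and its weight hold it down with 9 to 13 N.
- grip (a point): Centre of the top of the black grip: an upright round peg, 18 mm across, 48 mm tall above the bar, 115 mm from the turning axis. Its top is 100 mm over the shelf in the notch, 104 at the start, 114 on top of the cam. Can be pushed sideways with shut fingers or held loosely from above; a tight hold at fixed height keeps the bar from rising and dropping.
- pivot (a point): Top centre of the latch post, on the upright turning axis, 74 mm above the shelf, fixed. Round the post lies a metal cam ring, 29 to 39 mm from the axis; a small round pin under the bar rides on it. The ring is fixed, but was fitted at an angle that differs from case to case and is not measured.
- turn (a joint): Bar angle (rad), anticlockwise from above: 0 points along the bay's -x, 1.57 along its -y (across the front). Starts at -0.5 to -0.2. Climbing the cam takes 2 to 5 N at the grip; after 0.26 rad level on top comes a steep edge, at 0.85 to 1.7 rad (unmeasured): the push vanishes and the bar springs on 0.08 to 0.15 rad into the notch. A hard stop ends the notch: over 10 N at the grip strains it.
- lift (a joint): Height of the bar (m): 0 down in the low notch, 0.004 at the start, 0.014 on the top of the cam.
- bowl: White ceramic rice bowl, 116 mm wide and 55 mm high, loose, a bystander. Origin: centre of the underside.
- stack_low: Lower of two stacked glass containers of the same kind as the one to be slid (102 x 132 x 64 mm), a bystander on the side of the bay away from the latch. Origin: centre of the underside.
- stack_top: Upper container of that stack, a bystander. Origin: centre of the underside.
- spoon: Steel spoon lying on the shelf, its handle along its -x axis, a bystander.
There are look-alikes about, which are no part of the job. What is shaped like the box but yellow is not meant.

How it is judged:
By the outcome, as a careful person would: the job done as asked, in the order asked, and still so for the second after the job is handed in, with the robot touching nothing.
It also fails if it takes over 69 s, if anything falls off the work surface, if the arm or the gripper's body presses on something with over 40 N, if the wrist force passes 120 N, or if a joint passes its speed limit or range.

### The arm

A 6-joint arm with a two-finger parallel gripper is mounted at the origin on the work surface. World frame = base frame: x ahead of the robot, y to its left, z up, the work surface at z = 0. Lengths are in m, angles in degrees, forces in N, time in s.
With the tool pointing down it reaches from about 0.375 to 0.75 m from the base axis. Payload 9 kg.
Tool frame: the origin (TCP) lies at the very end of the fingers, on their centre line; the grasp point (between the pads) lies 19 mm behind it (ctrl.grip_depth is the distance from the TCP to the grasp point, in m); z points along the fingers, y is the line along which they close (so a half turn about z gives the same grasp; the last joint's range is limited). The gripper opens to 85 mm and grips with 20 to 120 N. Pads are 22 mm wide; open, the fingers measure 114 mm over their backs; the gripper's body (76 mm by 85 mm) begins 54 mm behind the grasp point. The pads swing forward as they close: fully open they stand 13 mm farther back than shut.
Start: joints at [-85.239, 5.964, 5.575, 89.605, 0, 77.527], TCP at [0.178, -0.573, 0.231] pointing down, gripper open.
Joint ranges: [-171.21, 171.21], [-48.23, 106.86], [-62.78, 66.21], [-105.2, 120.99], [-86.42, 89.51], [-180, 180]. Speed limits (degrees/s): [127.2, 127.2, 147.25, 180, 180, 180].

### API

Orientations are given as [roll, pitch, yaw] about the fixed x, y, z axes, in that order (R = Rz(yaw) Ry(pitch) Rx(roll)).
In Python, from bench import ctrl gives the robot as it stands. The module is installed in compiled form; this text tells all that it offers.
- The arm moves only by the shell command python3 -m creep 'ROWS' [FORCE]. ROWS is JSON, a list of rows, each a list of 3 entries, a list of its own where there are three numbers: the shift along the tool's x, y, z each as a share of 40 mm, from -1 to 1, then the turn about the tool's z as a share of 0.08 rad, from -1 to 1, then the closure, from 0 (fully open) to 1 (shut). In form: [[[tx, ty, tz], roll, jaw], ...]. A call has 1 to 12 rows; each row shifts and turns the commanded pose from where the row before left it, along the tool's axes as they then stand; what a row does not reach is not made up. A row lasts 1/10 s, in which the tool goes at most 50 mm and 8.59 degrees, less where a joint would pass 70% of its speed; a pose out of reach is approached as far as the arm can. A call with a number of a shift or a turn outside -1 to 1 is refused whole. A call with a gripper value outside its range is refused whole. The fingers move at their own pace and stop on an object; FORCE is the grip in N (left out, the last holds). Time passes only in rows, so rows that do not move let the fingers close. It gives the time, the measured TCP pose, the force, the opening and the grip force at its end, in the units of the state.
- ctrl.observe(): the state, without advancing time (a new reading comes with each control period).
- ctrl.read_camera(name): name is "side" or "top" or "wrist"; returns (picture, depth): 480x640x3 uint8, blue, green, red; 480x640 float32, m along the optical axis (not along the pixel's ray), 0 where there is no reading.
- ctrl.calibration(name): a dict with "mtx" (3x3 intrinsics, pixels), "k1" (the pictures are not rectified: a ray, as slopes to the right and down, at radius r is drawn at 1 + k1 r^2 times it, then the intrinsics apply), "xyz" and "rotation" of the camera in the world. Camera axes: x right, y up, looking along -z (the intrinsics and any distortion apply to the point x, -y, -z); pixel columns grow to the right and rows downward; lengths in m; the calibration is good to about 2 mm. A picture is of the moment at which its call begins: read the wrist's pose just before it. calibration takes no time and is no camera call; for the wrist camera it gives the pose at the moment of the call.
- ctrl.close_job(): hands the job in; it is judged then, once.
The state is a dict: "clock": time; "qpos": joint angles; "dq": joint speeds; "tau": joint torques, N m; "tcp_pos": TCP position; "tcp_rot": TCP orientation; "contact_force": force on the tool from outside, world axes, zero at the start; "torque": the same for the moment, N m; "finger_gap": finger opening in m; "gripper_force": force on a finger pad.
Only numpy, scipy, OpenCV 4.12 (cv2) and the standard library are available. Lean on these libraries where they do the work, as an engineer would, in place of code of your own. Each camera call takes 0.05 s, during which the arm holds its last target. There are 200 camera calls.

## Working session

There is one attempt and no reset: what is moved stays moved. The work goes in short steps, Python scripts to look and compute and a shell command to move; the robot and the scene stay as the last step left them, time stands still between calls to the robot, and variables do not carry over. Pictures are saved under pics/ and viewed, at most 10 in all, crops included, and the job is handed in when it is done.

```bash
mkdir -p pics
cat > h.py <<'E'
import numpy as np, cv2
from bench import ctrl
from scipy.spatial.transform import Rotation as R
def cloud(name):
    c=ctrl.calibration(name); im,d=ctrl.read_camera(name)
    M=np.array(c["mtx"]);v,u=np.mgrid[0:480,0:640]
    x=(u-M[0,2])/M[0,0];y=(v-M[1,2])/M[1,1]
    a,b=x.copy(),y.copy()
    for _ in range(8):
        s=1+c["k1"]*(a*a+b*b);a,b=x/s,y/s
    rot=np.array(c["rotation"])
    if rot.shape!=(3,3): rot=R.from_euler('xyz',rot,degrees=True).as_matrix()
    P=np.stack([a*d,-b*d,-d],-1)@rot.T+np.array(c["xyz"])
    P[d==0]=np.nan
    return im,P
E
python3 - <<'E'
from h import *
print(ctrl.observe()); print(ctrl.calibration("top"))
im,P=cloud("top"); cv2.imwrite("pics/top0.png",im); np.save("top0.npy",P)
im,P=cloud("side"); cv2.imwrite("pics/side0.png",im); np.save("side0.npy",P)
E
```

```text
{'clock': 0.0, 'qpos': array([-8.52383896e+01,  5.99814003e+00,  5.52679689e+00,  8.96050009e+01,
        7.50364549e-04,  7.75285550e+01]), 'dq': array([-0.03557748,  0.03424604, -0.00855425, -0.09302025,  0.02799576,
       -0.01404928]), 'tau': array([-9.31024806e-04, -5.56928945e+01,  5.03653836e+01,  1.65905210e-02,
       -3.54677477e-04, -4.32191030e-05]), 'tcp_pos': array([ 0.17775842, -0.57271255,  0.2305247 ]), 'tcp_rot': array([-1.79925619e+02, -1.72193686e-02,  1.72330437e+01]), 'contact_force': array([0.22085817, 0.23757248, 0.16514868]), 'torque': array([ 0.00441417,  0.04751827, -0.00839819]), 'gripper_force': 0.0, 'finger_gap': 0.08519590260453896}
{'mtx': array([[536.03265252,   0.        , 319.43531568],
       [  0.        , 536.03265252, 225.52043611],
       [  0.        ,   0.        ,   1.        ]]), 'k1': -0.1437284850247685, 'xyz': array([ 0.45865087, -0.00750775,  1.34345784]), 'rotation': array([  7.830553  ,  -0.25303541, -90.94773169])}
```

View pics/top0.png

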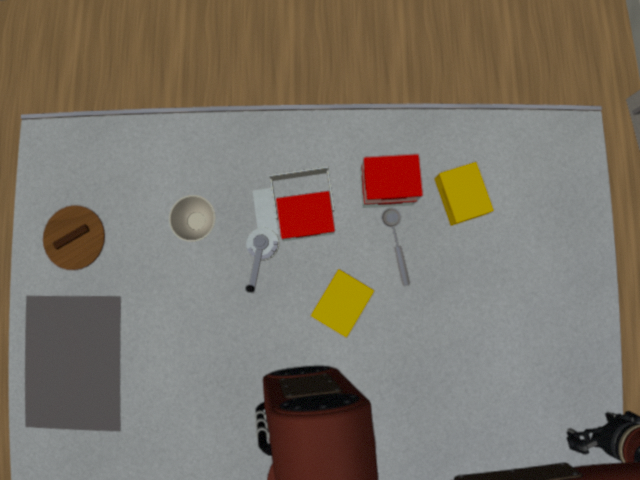

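View pics/side0.png

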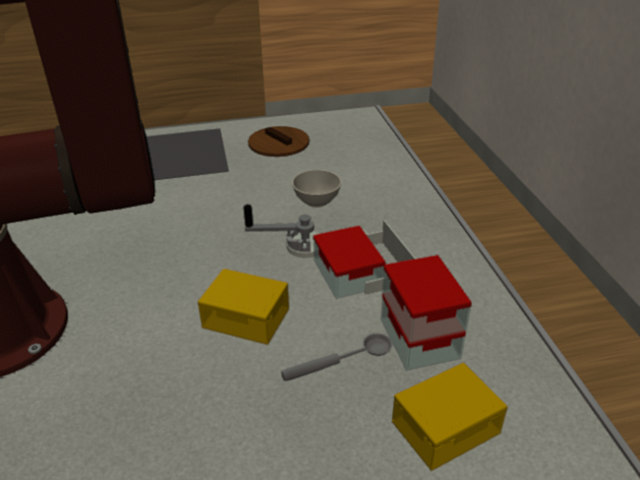

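The top view shows the box lid at about (305,215), the back stop at (300,174), the post at (261,242) and the grip at (251,289). The yellow containers, stack, bowl and spoon stand clear of these. Next I measure them.

Run:
```python
from h import *
im=cv2.imread("pics/top0.png");P=np.load("top0.npy")
hsv=cv2.cvtColor(im,cv2.COLOR_BGR2HSV)
red=((hsv[...,0]<8)|(hsv[...,0]>172))&(hsv[...,1]>150)&(hsv[...,2]>120)
v,u=np.mgrid[0:480,0:640]
def rect(m,n):
    q=P[m];q=q[~np.isnan(q[:,0])];z=np.median(q[:,2]);q=q[abs(q[:,2]-z)<.008]
    (c,s,a)=cv2.minAreaRect((q[:,:2]*1000).astype(np.float32)); print(n,len(q),'z',z.round(4),'c',np.round(c,1),'size',np.round(s,1),'ang',round(a,2))
rect(red&(abs(u-305)<45)&(abs(v-215)<40),'box')
rect(red&(abs(u-392)<45)&(abs(v-180)<40),'stack')
# back stop top
m=(abs(u-300)<35)&(v>160)&(v<190)&(P[...,2]>.05)&(P[...,2]<.066)&~red
q=P[m]; rect(m,'stop')
# post top, bar, grip
m=(abs(u-261)<20)&(abs(v-242)<20)&(P[...,2]>.068)&(P[...,2]<.08); rect(m,'post')
q=P[m]; print('post mean',q.mean(0))
m=(abs(u-255)<25)&(v>240)&(v<300)&(P[...,2]>.085)&(P[...,2]<.115); rect(m,'grip'); print(P[m].mean(0))
m=(abs(u-255)<25)&(v>255)&(v<285)&(P[...,2]>.048)&(P[...,2]<.065); rect(m,'bar');print(P[m].mean(0))
# side camera
ims=cv2.imread("pics/side0.png");S=np.load("side0.npy")
h=cv2.cvtColor(ims,cv2.COLOR_BGR2HSV)
dark=(ims.max(2)<60)&(abs(u-249)<12)&(abs(v-216)<16)
q=S[dark];print('side grip',len(q),np.nanmedian(q,0),np.nanmin(q,0),np.nanmax(q,0))
m=(abs(u-305)<10)&(v>210)&(v<230)&(S[...,2]>.071)&(S[...,2]<.08);print('side post',S[m].mean(0),m.sum())
redS=((h[...,0]<8)|(h[...,0]>172))&(h[...,1]>150)&(h[...,2]>120)&(u<386)&(u>310)&(v<285)&(S[...,2]>.058)
P=S; rect(redS,'side box')
m=(u>375)&(u<415)&(v>215)&(v<265)&(S[...,2]>.054)&(S[...,2]<.064)&(ims.min(2)>90); rect(m,'side stop')
```

```text
box 2170 z 0.0656 c [662.2  18.9] size [100.7 129.8] ang 6.96
stack 2304 z 0.1296 c [ 738.6 -187.5] size [101.1 130.3] ang 2.79
stop 139 z 0.0581 c [771.4  32.9] size [  6.4 146.9] ang 7.38
post 85 z 0.0755 c [614.  110.9] size [22.9 67.7] ang 44.09
post mean [0.59889052 0.12670075 0.07538873]
grip 51 z 0.1041 c [485.1 150.3] size [16.5 16.2] ang 89.56
[0.48502174 0.14978956 0.1031588 ]
bar 202 z 0.0567 c [530.4 141.5] size [16.9 71.4] ang 78.17
[0.52954447 0.14117798 0.05677683]
side grip 189 [0.48278714 0.14134366 0.08107547] [ 0.47524272  0.13525177 -0.00268269] [0.50440301 0.27152216 0.10512804]
side post [0.59419662 0.1239832  0.07335686] 61
side box 1958 z 0.0631 c [659.6  17.6] size [100.1 131.5] ang 7.04
side stop 65 z 0.0566 c [767.5  35.4] size [  5.4 140.8] ang 7.86
```

```bash
python3 -m creep '[[[0.775,-0.606,0],0,1],[[0.775,-0.606,0],0,1],[[0.775,-0.606,0],0,1],[[0.775,-0.606,0],0,1],[[0.775,-0.606,0],0,1],[[0.775,-0.606,0],0,1],[[0.775,-0.606,0],0,1],[[0.775,-0.606,0],0,1],[[0.775,-0.606,0],0,1],[[0.775,-0.606,0],0,1],[[0.775,-0.606,0],0,1],[[0.775,-0.606,0],0,1]]' 40
```

```text
clock: 1.3
tcp_pos: [0.4475, -0.1835, 0.2311]
tcp_rot: [-180.0, 0.0, 17.2]
contact_force: [0.2, -0.4, -0.1]
finger_gap: 0.0002
gripper_force: 0.0
```

```bash
python3 -m creep '[[[0.775,-0.606,0],0,1],[[0.775,-0.606,0],0,1],[[0.775,-0.606,0],0,1],[[0.775,-0.606,0],0,1],[[0.775,-0.606,0],0,1],[[0.775,-0.606,0],0,1],[[0,0,0],-1,1],[[0,0,0],-1,1],[[0,0,0],-1,1],[[0,0,0],-1,1],[[0,0,0],-1,1],[[0,0,0],-1,1]]'
```

```text
clock: 2.5
tcp_pos: [0.5812, 0.009, 0.2308]
tcp_rot: [-180.0, 0.0, 44.9]
contact_force: [0.8, 0.1, -0.5]
finger_gap: -0.0003
gripper_force: 0.0
```

```bash
python3 -m creep '[[[0,0,0],-1,1],[[0,0,0],-1,1],[[0,0,0],-1,1],[[0,0,0],-1,1],[[0,0,0],-1,1],[[0,0,0],-1,1],[[0,0,0],-1,1],[[0,0,0],-1,1],[[0,0,0],-1,1],[[0,0,0],-1,1],[[0,0,0],-1,1],[[0,0,0],-0.45,1]]'
```

```text
clock: 3.7
tcp_pos: [0.5812, 0.009, 0.2308]
tcp_rot: [-180.0, -0.0, 97.4]
contact_force: [-0.3, 0.4, 0.5]
finger_gap: 0.0001
gripper_force: 0.0
```

```bash
python3 -m creep '[[[0,0,0.9],0,1],[[0,0,0.9],0,1],[[0,0,0.9],0,1],[[0,0,0.9],0,1],[[0,0,0.9],0,1],[[0,0,0.4],0,1],[[0,0.1,0],0,1],[[0,0.1,0],0,1],[[0,0.1,0],0,1]]'
```

```text
clock: 4.6
tcp_pos: [0.5954, 0.0102, 0.0377]
tcp_rot: [179.8, 0.1, 97.2]
contact_force: [0.2, -0.2, 0.1]
finger_gap: -0.0
gripper_force: 0.0
```

```bash
python3 -m creep '[[[0,0.06,0],0,1],[[0,0.06,0],0,1],[[0,0.06,0],0,1],[[0,0.06,0],0,1],[[0,0.06,0],0,1],[[0,0.06,0],0,1],[[0,0.06,0],0,1],[[0,0.06,0],0,1],[[0,0.06,0],0,1],[[0,0.06,0],0,1]]'
```

```text
clock: 5.6
tcp_pos: [0.6172, 0.0133, 0.0363]
tcp_rot: [-180.0, 0.0, 97.2]
contact_force: [-4.2, -0.7, 4.6]
finger_gap: 0.0001
gripper_force: 2.9
```

```bash
python3 -m creep '[[[0,0.06,0],0,1],[[0,0.06,0],0,1],[[0,0.06,0],0,1],[[0,0.06,0],0,1],[[0,0.06,0],0,1],[[0,0.06,0],0,1],[[0,0.06,0],0,1],[[0,0.06,0],0,1],[[0,0.06,0],0,1],[[0,0.06,0],0,1]]'
```

```text
clock: 6.6
tcp_pos: [0.641, 0.0164, 0.0363]
tcp_rot: [-180.0, 0.0, 97.2]
contact_force: [-5.5, -0.9, 4.6]
finger_gap: -0.0002
gripper_force: 2.9
```

Run:
```python
from h import *
for n in ("top","side"):
    im,P=cloud(n); cv2.imwrite(f"pics/{n}1.png",im)
    hsv=cv2.cvtColor(im,cv2.COLOR_BGR2HSV)
    m=((hsv[...,0]<8)|(hsv[...,0]>172))&(hsv[...,1]>150)&(hsv[...,2]>120)&(abs(P[...,2]-.0645)<.006)&(P[...,1]>-.08)&(P[...,1]<.13)&(P[...,0]>.58)&(P[...,0]<.8)
    q=P[m][:,:2]-[.6672,.0198]; a=np.radians(7.2); b=q@np.array([[np.cos(a),-np.sin(a)],[np.sin(a),np.cos(a)]])
    print(n,len(q),np.percentile(b,[.5,50,99.5],axis=0).round(4).tolist())
```

```text
top 4 [[-0.008, -0.0644], [-0.007, -0.064], [-0.004, -0.0615]]
side 1512 [[-0.0113, -0.0662], [0.0446, -0.0186], [0.0867, 0.0583]]
```

```bash
python3 -m creep '[[[0,0.03,0],0,1],[[0,0.03,0],0,1],[[0,0.03,0],0,1],[[0,0.03,0],0,1],[[0,0.03,0],0,1],[[0,0.03,0],0,1],[[0,0.03,0],0,1],[[0,0,0],0,1]]'
```

```text
clock: 7.5
tcp_pos: [0.6493, 0.0175, 0.0357]
tcp_rot: [-180.0, 0.0, 97.2]
contact_force: [-3.7, -0.3, 3.3]
finger_gap: -0.0004
gripper_force: 2.3
```

```bash
python3 -m creep '[[[0,0.015,0],0,1],[[0,0.015,0],0,1],[[0,0.015,0],0,1]]'
```

```text
clock: 7.8
tcp_pos: [0.6509, 0.0177, 0.0356]
tcp_rot: [-180.0, 0.0, 97.2]
contact_force: [-5.8, -0.9, 4.0]
finger_gap: 0.0002
gripper_force: 2.9
```

```bash
python3 -m creep '[[[0,0.015,0],0,1],[[0,0.015,0],0,1]]'
```

```text
clock: 8.0
tcp_pos: [0.6521, 0.0178, 0.0356]
tcp_rot: [-180.0, 0.0, 97.2]
contact_force: [-4.6, -0.9, 4.2]
finger_gap: -0.0
gripper_force: 2.9
```

```bash
python3 -m creep '[[[0,0.015,0],0,1],[[0,0,0],0,1]]'
```

```text
clock: 8.2
tcp_pos: [0.6524, 0.0179, 0.0356]
tcp_rot: [-179.9, 0.0, 97.2]
contact_force: [-7.8, -1.2, 5.6]
finger_gap: -0.0001
gripper_force: 3.9
```

```bash
python3 -m creep '[[[0,0.015,0],0,1],[[0,0,0],0,1]]'
```

```text
clock: 8.4
tcp_pos: [0.6524, 0.0179, 0.0356]
tcp_rot: [-179.9, 0.0, 97.2]
contact_force: [-10.4, -1.3, 7.2]
finger_gap: -0.0003
gripper_force: 5.4
```

```bash
python3 -m creep '[[[0,-0.15,0],0,1],[[0,-0.6,0],0,1],[[0,0,-1],0,1],[[0,0,-1],0,1],[[0,0,-1],0,1],[[0.783,-0.447,0],0,1],[[0.783,-0.447,0],0,1],[[0.783,-0.447,0],0,1],[[0.783,-0.447,0],0,1],[[0.783,-0.447,0],0,1],[[0.783,-0.447,0],0,1]]'
```

```text
clock: 9.5
tcp_pos: [0.4931, 0.1884, 0.1554]
tcp_rot: [179.9, -0.0, 97.2]
contact_force: [0.2, 0.3, 0.4]
finger_gap: -0.0
gripper_force: 0.0
```

```bash
python3 -m creep '[[[0,0,0],-1,1],[[0,0,0],-1,1],[[0,0,0],-1,1],[[0,0,0],-1,1],[[0,0,0],-1,1],[[0,0,0],-1,1],[[0,0,0],-1,1],[[0,0,0],-1,1],[[0,0,0],-1,1],[[0,0,0],-1,1],[[0,0,0],-1,1],[[0,0,0],-1,1]]'
```

```text
clock: 10.7
tcp_pos: [0.494, 0.1874, 0.1554]
tcp_rot: [179.9, 0.1, 152.4]
contact_force: [-0.2, -0.2, -0.4]
finger_gap: -0.0001
gripper_force: 0.0
```

```bash
python3 -m creep '[[[0,0,0],-1,1],[[0,0,0],-1,1],[[0,0,0],-1,1],[[0,0,0],-0.6,1],[[0,0,0],0,1]]'
python3 - <<'E'
from h import *
im,P=cloud("side"); cv2.imwrite("pics/side2.png",im)
im,P=cloud("top"); cv2.imwrite("pics/top2.png",im)
hsv=cv2.cvtColor(im,cv2.COLOR_BGR2HSV)
m=((hsv[...,0]<8)|(hsv[...,0]>172))&(hsv[...,1]>150)&(hsv[...,2]>120)&(abs(P[...,2]-.0645)<.006)&(P[...,1]>-.08)&(P[...,1]<.13)&(P[...,0]>.58)&(P[...,0]<.8)
q=P[m][:,:2]-[.6672,.0198]; a=np.radians(7.2); b=q@np.array([[np.cos(a),-np.sin(a)],[np.sin(a),np.cos(a)]])
print(len(q),np.percentile(b,[.5,50,99.5],axis=0).round(4).tolist(), cv2.minAreaRect((P[m][:,:2]*1000).astype(np.float32)))
E
```

```text
clock: 11.2
tcp_pos: [0.494, 0.1874, 0.1554]
tcp_rot: [180.0, 0.1, 168.8]
contact_force: [0.8, 0.3, 0.8]
finger_gap: -0.0001
gripper_force: 0.0
2057 [[0.0015, -0.0644], [0.0499, 0.0001], [0.0999, 0.0641]] ((717.3027954101562, 26.112873077392578), (99.86857604980469, 130.10906982421875), 7.104216575622559)
```

View pics/side2.png

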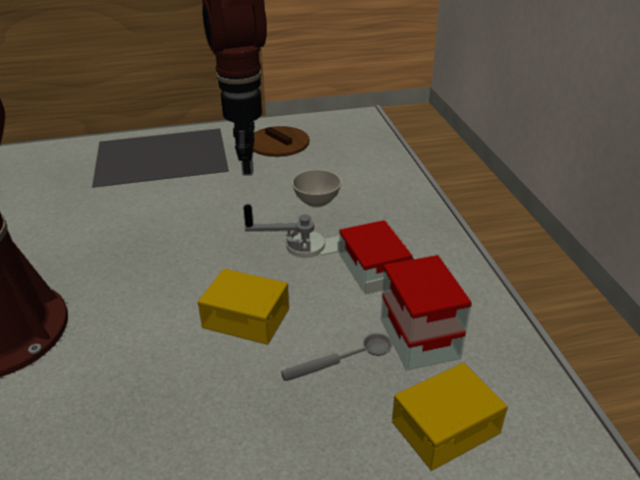

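```bash
python3 -m creep '[[[0,0,0.6],0,1],[[0,0,0.7],0,1],[[0,0,0.6],0,1],[[0.04,-0.1,0],0,1],[[0,-0.1,0],0,1],[[0,-0.1,0],0,1],[[0,0,0],0,1]]'
```

```text
clock: 12.0
tcp_pos: [0.4908, 0.1753, 0.081]
tcp_rot: [180.0, 0.1, 168.7]
contact_force: [-0.1, 0.6, -0.6]
finger_gap: 0.0001
gripper_force: 0.0
```

```bash
python3 -m creep '[[[0.021,-0.115,0],-0.5,1],[[0.021,-0.115,0],-0.5,1],[[0.021,-0.115,0],-0.5,1],[[0.021,-0.115,0],-0.5,1],[[0.021,-0.115,0],-0.5,1],[[0.021,-0.115,0],-0.5,1],[[0.021,-0.115,0],-0.5,1],[[0.021,-0.115,0],-0.5,1]]'
cat > st.py <<'E'
from h import *
s=ctrl.observe();p=s["tcp_pos"][:2]-[.5985,.1275];y=np.radians(s["tcp_rot"][2]);f=s["contact_force"]
r=np.array([np.cos(y),np.sin(y)]);t=np.array([-r[1],r[0]])
print("radial %.4f tang %.4f turn %.3f z %.4f Frad %.1f Ftan %.1f Fz %.1f"%(p@r,p@t,(y-np.radians(187.2)+np.pi)%(2*np.pi)-np.pi,s["tcp_pos"][2],f[:2]@r,f[:2]@t,f[2]))
E
python3 st.py
```

```text
clock: 12.8
tcp_pos: [0.4814, 0.1398, 0.0804]
tcp_rot: [180.0, 0.1, -172.8]
contact_force: [-1.8, 2.2, 1.6]
finger_gap: 0.0002
gripper_force: 1.2
radial 0.1146 tang -0.0268 turn -0.001 z 0.0804 Frad 1.5 Ftan -2.4 Fz 1.6
```

```bash
python3 -m creep '[[[0.023,-0.115,0],-0.5,1],[[0.023,-0.115,0],-0.5,1],[[0.023,-0.115,0],-0.5,1],[[0.023,-0.115,0],-0.5,1],[[0.023,-0.115,0],-0.5,1],[[0.023,-0.115,0],-0.5,1],[[0.023,-0.115,0],-0.5,1],[[0.023,-0.115,0],-0.5,1]]'; python3 st.py
```

```text
clock: 13.6
tcp_pos: [0.4838, 0.1027, 0.0806]
tcp_rot: [180.0, 0.1, -154.5]
contact_force: [-2.1, 2.9, 3.2]
finger_gap: -0.0001
gripper_force: 2.4
radial 0.1142 tang -0.0270 turn 0.319 z 0.0806 Frad 0.7 Ftan -3.5 Fz 3.2
```

```bash
python3 -m creep '[[[0.023,-0.115,0],-0.5,1],[[0.023,-0.115,0],-0.5,1],[[0.023,-0.115,0],-0.5,1],[[0.023,-0.115,0],-0.5,1],[[0.023,-0.115,0],-0.5,1],[[0.023,-0.115,0],-0.5,1],[[0.023,-0.115,0],-0.5,1],[[0.023,-0.115,0],-0.5,1],[[0.023,-0.115,0],-0.5,1]]'; python3 st.py
python3 - <<'E'
from h import *
im,P=cloud("side"); cv2.imwrite("pics/side3.png",im[100:340,140:460])
E
```

```text
clock: 14.5
tcp_pos: [0.5004, 0.0641, 0.0806]
tcp_rot: [-180.0, 0.1, -133.9]
contact_force: [-3.7, 3.8, 3.7]
finger_gap: 0.0002
gripper_force: 2.6
radial 0.1137 tang -0.0268 turn 0.679 z 0.0806 Frad -0.2 Ftan -5.3 Fz 3.7
```

View pics/side3.png

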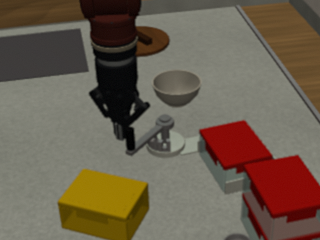

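```bash
python3 -m creep '[[[0.013,-0.072,0],-0.3,1],[[0.013,-0.072,0],-0.3,1],[[0.013,-0.072,0],-0.3,1]]'; python3 st.py
```

```text
clock: 14.85
tcp_pos: [0.5056, 0.0567, 0.0796]
tcp_rot: [-180.0, 0.0, -129.8]
contact_force: [-2.0, 1.3, 2.8]
finger_gap: -0.0
gripper_force: 1.5
radial 0.1139 tang -0.0262 turn 0.751 z 0.0796 Frad 0.3 Ftan -2.4 Fz 2.8
```

```bash
python3 -m creep '[[[0.013,-0.072,0],-0.3,1],[[0.013,-0.072,0],-0.3,1]]'; python3 st.py
```

```text
clock: 15.05
tcp_pos: [0.5094, 0.0519, 0.0792]
tcp_rot: [-180.0, -0.0, -127.0]
contact_force: [-0.6, -0.2, 0.0]
finger_gap: -0.0001
gripper_force: 0.5
radial 0.1139 tang -0.0256 turn 0.799 z 0.0792 Frad 0.6 Ftan -0.4 Fz 0.0
```

```bash
python3 -m creep '[[[0.013,-0.072,0],-0.3,1],[[0.013,-0.072,0],-0.3,1]]'; python3 st.py
```

```text
clock: 15.25
tcp_pos: [0.5132, 0.0478, 0.0791]
tcp_rot: [180.0, -0.0, -124.3]
contact_force: [-2.0, 0.9, 1.5]
finger_gap: -0.0
gripper_force: 1.3
radial 0.1139 tang -0.0257 turn 0.847 z 0.0791 Frad 0.4 Ftan -2.2 Fz 1.5
```

```bash
cat > peg.py <<'E'
from h import *
# bar steel top heights: points in annulus 45..95 mm of pivot, z .045-.075, on the bay's front side
for n in ("side","top"):
    im,P=cloud(n)
    d=P[...,:2]-[.5985,.1275]; r=np.hypot(d[...,0],d[...,1])
    th=(np.arctan2(d[...,1],d[...,0])-np.radians(187.2)+np.pi)%(2*np.pi)-np.pi
    m=(r>.045)&(r<.100)&(P[...,2]>.046)&(P[...,2]<.072)&(th>-.6)&(th<2.2)
    if m.sum()<5: print(n,"none");continue
    print(n,m.sum(),"bar turn %.3f top z p50 %.4f p90 %.4f"%(np.median(th[m]),*np.percentile(P[...,2][m],[50,90])))
E
python3 peg.py
python3 - <<'E'
from h import *
# same measure on the start pictures for reference
for n in("top","side"):
    P=np.load(n+"0.npy");d=P[...,:2]-[.5985,.1275]; r=np.hypot(d[...,0],d[...,1])
    th=(np.arctan2(d[...,1],d[...,0])-np.radians(187.2)+np.pi)%(2*np.pi)-np.pi
    m=(r>.045)&(r<.100)&(P[...,2]>.046)&(P[...,2]<.072)&(th>-.6)&(th<.1)
    print(n,m.sum(),np.median(th[m]),np.percentile(P[...,2][m],[50,90]))
E
```

```text
side 179 bar turn 0.864 top z p50 0.0635 p90 0.0656
top none
top 159 -0.3226054684758983 [0.05680014 0.06039696]
side 186 -0.23095374652639022 [0.05334651 0.05607512]
```

```bash
python3 -m creep '[[[0.013,-0.072,0],-0.3,1],[[0.013,-0.072,0],-0.3,1]]'; python3 st.py;python3 peg.py
```

```text
clock: 15.55
tcp_pos: [0.5174, 0.0438, 0.0793]
tcp_rot: [180.0, -0.0, -121.5]
contact_force: [-2.4, -0.3, 1.5]
finger_gap: 0.0001
gripper_force: 1.1
radial 0.1137 tang -0.0255 turn 0.896 z 0.0793 Frad 1.5 Ftan -1.9 Fz 1.5
side 168 bar turn 0.911 top z p50 0.0632 p90 0.0656
top 6 bar turn 2.187 top z p50 0.0633 p90 0.0654
```

```bash
python3 -m creep '[[[0.013,-0.072,0],-0.3,1],[[0.013,-0.072,0],-0.3,1]]'; python3 st.py;python3 peg.py
```

```text
clock: 15.85
tcp_pos: [0.5218, 0.04, 0.0793]
tcp_rot: [180.0, -0.0, -118.7]
contact_force: [-1.8, -0.3, 2.0]
finger_gap: -0.0001
gripper_force: 1.0
radial 0.1136 tang -0.0251 turn 0.944 z 0.0793 Frad 1.1 Ftan -1.4 Fz 2.0
side 161 bar turn 0.958 top z p50 0.0637 p90 0.0658
top none
```

```bash
python3 -m creep '[[[0.014,-0.07,0],-0.3,1],[[0.014,-0.07,0],-0.3,1]]'; python3 st.py;python3 peg.py
```

```text
clock: 16.15
tcp_pos: [0.5262, 0.0364, 0.0792]
tcp_rot: [180.0, -0.0, -116.0]
contact_force: [-2.1, 0.5, 0.7]
finger_gap: 0.0004
gripper_force: 1.0
radial 0.1135 tang -0.0251 turn 0.992 z 0.0792 Frad 0.5 Ftan -2.1 Fz 0.7
side 153 bar turn 1.005 top z p50 0.0637 p90 0.0657
top none
```

```bash
python3 -m creep '[[[0.014,-0.07,0],-0.3,1]]'; python3 st.py;python3 peg.py
```

```text
clock: 16.35
tcp_pos: [0.5284, 0.0348, 0.0793]
tcp_rot: [180.0, -0.0, -114.7]
contact_force: [-2.1, 1.2, 1.2]
finger_gap: 0.0
gripper_force: 1.0
radial 0.1135 tang -0.0250 turn 1.014 z 0.0793 Frad -0.2 Ftan -2.4 Fz 1.2
side 141 bar turn 1.037 top z p50 0.0638 p90 0.0660
top 5 bar turn 2.193 top z p50 0.0616 p90 0.0661
```

```bash
python3 -m creep '[[[0.014,-0.07,0],-0.3,1],[[0,0,0],0,1]]'; python3 st.py;python3 peg.py
```

```text
clock: 16.65
tcp_pos: [0.5311, 0.0329, 0.0793]
tcp_rot: [-180.0, -0.0, -113.3]
contact_force: [-0.4, 0.6, 0.4]
finger_gap: -0.0001
gripper_force: 0.3
radial 0.1136 tang -0.0245 turn 1.039 z 0.0793 Frad -0.4 Ftan -0.6 Fz 0.4
side 134 bar turn 1.068 top z p50 0.0636 p90 0.0659
top none
```

```bash
python3 -m creep '[[[0.014,-0.07,0],-0.3,1],[[0,0,0],0,1]]'; python3 st.py;python3 peg.py
```

```text
clock: 16.95
tcp_pos: [0.5334, 0.0313, 0.0793]
tcp_rot: [-180.0, -0.0, -111.9]
contact_force: [-0.3, -0.6, 0.2]
finger_gap: -0.0
gripper_force: 0.1
radial 0.1136 tang -0.0245 turn 1.063 z 0.0793 Frad 0.7 Ftan -0.0 Fz 0.2
side 115 bar turn 1.096 top z p50 0.0636 p90 0.0660
top 6 bar turn 2.184 top z p50 0.0611 p90 0.0667
```

```bash
python3 -m creep '[[[0.014,-0.07,0],-0.3,1],[[0.014,-0.07,0],-0.3,1]]'; python3 st.py;python3 peg.py
```

```text
clock: 17.25
tcp_pos: [0.5382, 0.0282, 0.0793]
tcp_rot: [-180.0, -0.0, -109.1]
contact_force: [0.2, -0.5, 0.0]
finger_gap: -0.0001
gripper_force: 0.0
radial 0.1135 tang -0.0245 turn 1.112 z 0.0793 Frad 0.4 Ftan 0.3 Fz 0.0
side 90 bar turn 1.169 top z p50 0.0596 p90 0.0625
top none
```

```bash
python3 -m creep '[[[0.014,-0.07,0],-0.3,1]]'; python3 st.py;python3 peg.py
```

```text
clock: 17.45
tcp_pos: [0.5404, 0.0269, 0.0793]
tcp_rot: [180.0, -0.0, -107.8]
contact_force: [0.5, 0.7, -0.3]
finger_gap: 0.0003
gripper_force: 0.0
radial 0.1135 tang -0.0245 turn 1.134 z 0.0793 Frad -0.8 Ftan 0.2 Fz -0.3
side 58 bar turn 1.228 top z p50 0.0510 p90 0.0619
top none
```

The push has vanished, and the bar is lower and has moved on ahead of the tool. I back off, lift and look.

```bash
python3 -m creep '[[[0,0.25,0],0,1],[[0,0.25,0],0,1],[[0,0,-0.9],0,1],[[0,0,-0.9],0,1],[[0,0,-0.9],0,1],[[-0.2,0.9,-0.3],0,1],[[-0.2,0.9,0],0,1],[[-0.2,0.9,0],0,1],[[-0.2,0.9,0],0,1],[[-0.2,0.9,0],0,1],[[0,0,0],0,1],[[0,0,0],0,1]]'
python3 - <<'E'
from h import *
for n in("side","top"):
    im,P=cloud(n); cv2.imwrite(f"pics/{n}4.png",cv2.resize(im[120:340,160:480],(800,550)))
    d=P[...,:2]-[.5985,.1275]; r=np.hypot(d[...,0],d[...,1])
    th=(np.arctan2(d[...,1],d[...,0])-np.radians(187.2)+np.pi)%(2*np.pi)-np.pi
    for a,z0,z1,k in((.045,.04,.075,"bar"),(.100,.094,.12,"grip")):
        m=(r>a)&(r<a+.05-(.02 if k=="grip" else 0))&(P[...,2]>z0)&(P[...,2]<z1)&(th>.6)&(th<2.0)
        if m.sum(): print(n,k,m.sum(),np.median(th[m]).round(3),np.percentile(P[...,2][m],[50,90]).round(4))
E
```

```text
clock: 18.75
tcp_pos: [0.3617, 0.1267, 0.1993]
tcp_rot: [-179.9, 0.0, -107.8]
contact_force: [-0.2, 0.0, -0.6]
finger_gap: 0.0003
gripper_force: 0.0
side bar 37 1.223 [0.0506 0.0521]
side grip 54 1.152 [0.098  0.1001]
top bar 138 1.171 [0.0535 0.0571]
top grip 46 1.168 [0.1011 0.1043]
```

View pics/side4.png

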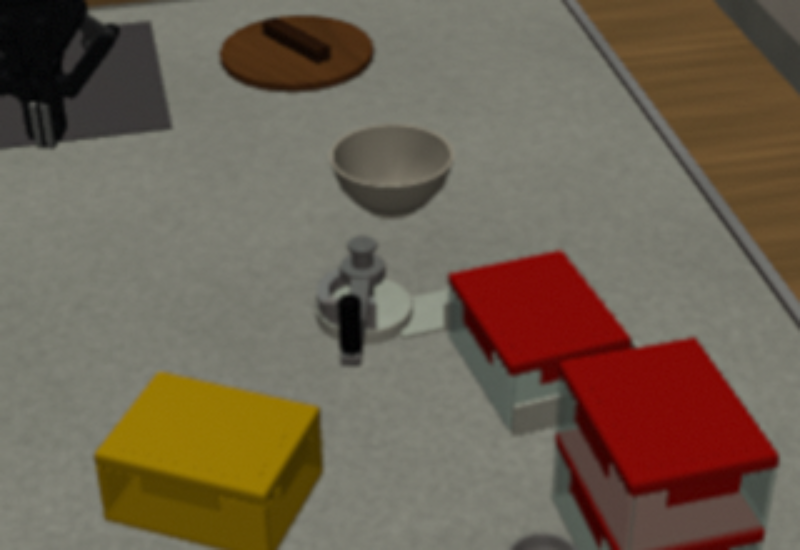

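View pics/top4.png

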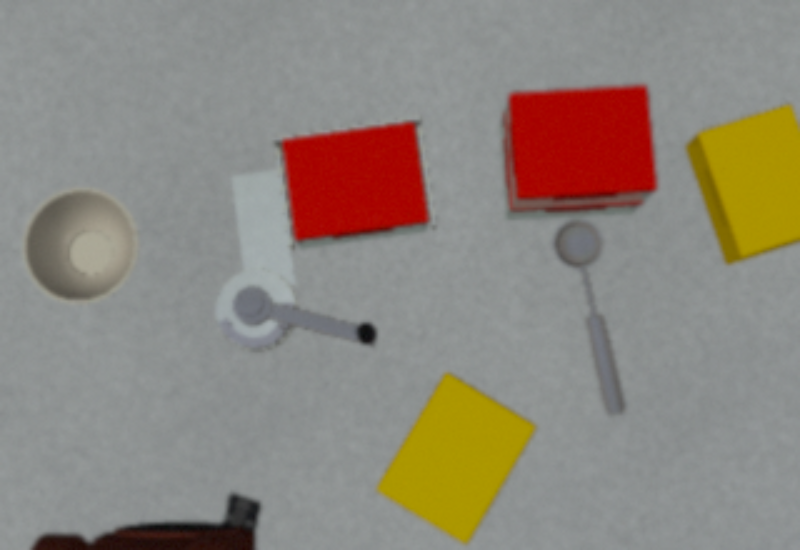

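The top view shows the bar across the front (grip at (367,333) in the crop), about 3.5 mm lower than at the start, so it is in the notch. The box is home and the bystanders look unmoved.

```bash
python3 -c "
from bench import ctrl
print(ctrl.close_job())"
```

```text
the job is handed in; nothing more can be done
None
```

The container is fully home (about 10 N on the final push), the bar latch has dropped into its low notch across the front, the arm is clear of everything, and the job is handed in at about 19 s; the hand-in gave no verdict back.

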